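# Crank open the sample press

## Robot

A 6-joint arm with a two-finger parallel gripper is mounted at the origin on the work surface. World frame = base frame: x ahead of the robot, y to its left, z up, the work surface at z = 0. Lengths are in m, angles in rad, forces in N, time in s.
With the tool pointing down it reaches from about 0.3 to 0.775 m from the base axis. Payload 14.6 kg.
Tool frame: the origin (TCP) lies on the centre line of the jaws, within the pads' length; the fingertips stand ctrl.tcp_to_tips ahead of it and the grasp point (between the pads) lies 2 mm behind it (ctrl.tcp_to_tips is the distance from the TCP to the fingertips, in m); z points along the fingers, y is the line along which they close (so a half turn about z gives the same grasp; the last joint's range is limited). The gripper opens to 94 mm and grips with 3 to 60 N. Pads are 16 mm wide; open, the fingers measure 119 mm over their backs; the gripper's body (75 mm by 177 mm) begins 78 mm behind the grasp point.
Start: joints at [-0.067, 0.3, 1.521, -0, 1.321, -0.067], TCP at [0.55, -0, 0.222] pointing down, gripper open.
Joint ranges: [-3.03, 3.03], [-0.79, 2.21], [0.23, 2.52], [-1.04, 4.18], [0, 3.07], [-2.55, 2.55]. Speed limits (rad/s): [2.22, 2.22, 2.57, 3.14, 3.14, 3.14].

## Interface

Orientations are given as [roll, pitch, yaw] about the fixed x, y, z axes, in that order (R = Rz(yaw) Ry(pitch) Rx(roll)).
In Python, from station import telemetry, viewer, hand_in, ctrl gives the robot as it stands.
- The arm moves only by the tool step_arm, never from a script. Its argument "plan" is a list of rows, each an object of numbers: "dx", "dy", "dz": the shift along the tool's x, y, z scaled (see below); "rx", "ry", "rz": the turn, a rotation vector about the tool's x, y, z scaled (see below); "claw": the closure, from 0 (fully open) to 1 (shut). In form: [{"dx": .., "dy": .., "dz": .., "rx": .., "ry": .., "rz": .., "claw": ..}, ...]. A call has 1 to 10 rows; each row shifts and turns the commanded pose from where the row before left it, along the tool's axes as they then stand; what a row does not reach is not made up. The controller multiplies each number of a shift by 0.1 m and each number of a turn by 90 degrees. A row lasts 1/10 s, in which the tool goes at most 50 mm and 8.59 degrees, less where a joint would pass 70% of its speed; a pose out of reach is approached as far as the arm can. A call with a number of a shift or a turn outside -1 to 1 is refused whole. A call with a gripper value outside its range is refused whole. The fingers move at their own pace and stop on an object; "grip_force" is the grip in N (left out, the last holds). Time passes only in rows, so rows that do not move let the fingers close. It gives the time, the measured TCP pose, the force, the opening and the grip force at its end, in the units of the state.
- telemetry.get_obs(): the state, without advancing time (a new reading comes with each control period).
- viewer.camera(name): name is "scene" or "side" or "wrist"; returns a dict with "img" (400x640x3 uint8, red, green, blue), "z_map" (400x640 float32, m along the optical axis (not along the pixel's ray), 0 where there is no reading), "fx", "fy", "cx", "cy" (pixels), "R" (3x3) and "t" (3): a world point X has camera coordinates R X + t; the wrist camera has in their place "tool_from_camera" (4x4, takes a point from camera to tool coordinates, whose origin is the TCP and whose axes are the flange's). Camera axes: x right, y down, z forward; pixel columns grow to the right and rows downward; lengths in m; the calibration is good to about 2 mm. A picture is of the moment at which its call begins: read the wrist's pose just before it.
- hand_in(): hands the job in; it is judged then, once.
Trained networks look in a picture, given as the dict that the camera call returned (one of the last four; its "shot" number tells which), for a name from the list of things; names that differ only in an ending like _2 or _b are one class to them, and where a whole thing is asked for, a point or a joint stands for the part that bears it (a point fixed in the world has none). Each returns a list of dicts, best first, with "score" (0 to 1); they miss things now and then, are a little off and sometimes report something else, mostly with a low value. They report only what shows in the picture. A call takes as long as a camera call. They do not tell look-alikes from the thing itself.
- viewer.recognise(target, picture): "rect" ([left, top, right, bottom] in pixels, round what is visible of it).
The state is a dict: "time_s": time; "qpos": joint angles; "joint_vel": joint speeds; "tau": joint torques, N m; "ee_pos": TCP position; "eef_rot": TCP orientation; "force": force on the tool from outside, world axes, zero at the start; "moment": the same for the moment, N m; "grip_width": finger opening in m; "grip_force": force on a finger pad.
Only numpy, scipy, OpenCV 4.12 (cv2) and the standard library are available. Lean on these libraries where they do the work, as an engineer would, in place of code of your own. Each camera call takes 0.05 s, during which the arm holds its last target. There are 200 camera calls.

## Task

Open the little screw press for the next sample: fit the loose crank fully home over the hexagon hidden in the well on top of the press and let go of it, then take it by its orange grip and wind the pressing plate up (anticlockwise seen from above) until it is clear above the basket's rim by at least 5 mm. Do not tip the crank over; leave it standing fully home on the press with your hand off it, and leave the blue glass, the apple and the oil bottle where they are.

Things in the scene. Friction and masses are not known exactly. Their poses are not given: they have to be found in the camera images.
- crank: Loose steel crank, 0.4 to 0.65 kg, standing on its hub on the table, socket down; it tips over if pushed hard from the side. Origin: centre of the hub's flat underside; z up the hub axis, x along the arm. Hub 43 mm in diameter, 46 mm tall; its hexagon socket opens at the underside, 25.5 mm across flats, 27 mm deep, one corner towards x. Arm on the hub: z 46 to 54 mm, 24 mm wide, x -16 to 108 mm.
- boss (a point): Centre of the crank's round steel boss, on the hub axis above the arm: 34 mm in diameter, from 54 to 88 mm above the hub's underside; this point is at 71 mm. To hold the crank by from above.
- press: Small grey and steel screw press, fixed; foot 170 mm (x) by 200 mm (y), 238 mm tall to the rim of its well. Origin: centre of its underside on the table, z up. Two columns at y = +-78 mm carry a grey bridge, 62 by 196 mm, top at 195 mm, with two nuts on it up to 207 mm.
- well (a point): Centre of the mouth of the dark steel well on top of the press, on the screw axis, 238 mm above the table. The well is 48 mm wide inside, 62 mm outside, 40 mm deep. On its floor stands the screw's upright hexagon: 24 mm across flats, 24 mm tall, top 4 mm chamfered, so its tip is 16 mm below this point. The socket can bind part-way down the hexagon; a little twist to and fro frees it.
- drive (a point): Centre of the well's floor, 198 mm above the table, on the screw axis. The hexagon's angle is unknown and must be felt for (it repeats every 60 degrees; the socket drops on within some 7 degrees either way). On the hexagon's tip the crank's underside stands 20 to 24 mm above this point, fully home at this point. The screw is stiff (0.25 N m, 3 N at the crank's grip), stays where left.
- plate (a point): Centre of the underside of the press's white round pressing plate (96 mm diameter, 12 mm thick), which moves only up and down: 12 mm for each full turn of the screw, up when it turns anticlockwise seen from above. It starts 3 to 9 mm below the basket's rim; its upper stop is 16 mm above the rim.
- rim (a point): Centre of the upper rim of the fixed, perforated steel basket in the press (110 mm outside diameter), 120 mm above the table, straight under drive.
- glass: Blue tasting glass without stem, 70 mm wide, 60 mm tall, loose, to be left alone. Origin: centre of its underside.
- apple: Green apple, 72 mm wide, 67 mm tall, loose, to be left alone. Origin: on its axis at the table.
- bottle: Dark olive oil bottle with a yellow band, 62 mm diameter, 210 mm tall, loose, to be left alone. Origin: centre of its underside.
- grip: The crank's orange barrel grip, which turns freely on its upright pin at the arm's end: 28 mm in diameter, 60 mm tall, its axis 95 mm from the hub axis. Origin: centre of its underside, 58 mm above the hub's underside; z up along the grip.
Not all that is in view belongs to the job. Leave any green look-alike of the crank alone.

How it is judged:
By the outcome, as a careful person would: the job done as asked, in the order asked, and still so for the second after the job is handed in, with the robot touching nothing.
It also fails if it takes over 72 s, if anything falls off the work surface, if the arm or the gripper's body presses on something with over 40 N, if the wrist force passes 120 N, or if a joint passes its speed limit or range.

## Working session

There is one attempt and no reset: what is moved stays moved. The work goes in short steps, Python scripts to look and compute and a tool call to move; the robot and the scene stay as the last step left them, time stands still between calls to the robot, and variables do not carry over. Pictures are saved under pics/ and viewed, at most 10 in all, crops included, and the job is handed in when it is done.

Besides the shell and the picture viewer there is one more tool, called after "Call:" in YAML: its name, and indented under it one key for each argument. step_arm: Moves the arm, as the interface text tells. Shifts and turns lie within -1 to 1; 1 stands for 0.1 m of shift or 90 degrees of turn. Its arguments: {"type":"object","properties":{"plan":{"type":"array"},"grip_force":{"type":"number"}},"required":["plan"]}

```bash
mkdir -p pics; cat > h.py <<'E'
import numpy as np, cv2
from station import telemetry, viewer, ctrl
from scipy.spatial.transform import Rotation as Ro
def pts(p):
    v,u=np.mgrid[0:400,0:640]; z=p["z_map"]
    c=np.stack([(u-p["cx"])/p["fx"]*z,(v-p["cy"])/p["fy"]*z,z],-1)
    if "R" in p: w=(c-p["t"])@p["R"]
    else:
        o=p["obs"]; T=p["tool_from_camera"]; w=c@T[:3,:3].T+T[:3,3]
        w=w@Ro.from_euler("xyz",o["eef_rot"]).as_matrix().T+np.array(o["ee_pos"])
    w[z==0]=np.nan
    return w
def cam(n):
    o=telemetry.get_obs(); p=viewer.camera(n); p["obs"]=o; return p
def save(p,n,box=None,s=1):
    i=cv2.cvtColor(p["img"],cv2.COLOR_RGB2BGR)
    if box: i=i[box[1]:box[3],box[0]:box[2]]
    cv2.imwrite("pics/"+n,cv2.resize(i,None,fx=s,fy=s,interpolation=cv2.INTER_CUBIC))
E
python3 - <<'E'
from h import *
print(telemetry.get_obs(),ctrl.tcp_to_tips)
ims=[]
for n in("scene","side"):
    p=cam(n);save(p,n+".png");W=pts(p);np.save(n+".npy",W)
    for t in("crank","boss","grip","press","well","plate","rim","glass","apple","bottle"):
        for d in viewer.recognise(t,p)[:3]:
            r=np.array(d["rect"]).astype(int);c=W[r[1]:r[3]+1,r[0]:r[2]+1].reshape(-1,3)
            print(n,t,round(d["score"],2),r,np.round(W[(r[1]+r[3])//2,(r[0]+r[2])//2],3))
E
```

```text
{'time_s': 0.0, 'qpos': array([-6.66146614e-02,  3.00505877e-01,  1.52159566e+00,  7.98711771e-06,
        1.32071010e+00, -6.65863817e-02]), 'joint_vel': array([ 0.00013208, -0.00021785,  0.00077094, -0.00050683,  0.00107272,
        0.00020138]), 'tau': array([-1.53750298e-03, -5.31805658e+01, -3.52735734e+01,  7.07558286e-02,
        2.43994006e-02, -4.79655944e-05]), 'ee_pos': array([5.49748211e-01, 7.76765824e-06, 2.21861081e-01]), 'eef_rot': array([-3.14037689e+00, -8.88264754e-05,  1.57076601e+00]), 'force': array([-0.59203517, -0.00966952,  0.04251105]), 'moment': array([-0.01547899,  0.01246838, -0.03402694]), 'grip_force': 0.0, 'grip_width': 0.09419315632274983} 0.017
scene crank 0.66 [268 222 313 271] [ 0.576 -0.026  0.055]
scene boss 0.93 [152 203 224 238] [ 0.392 -0.19   0.054]
scene boss 0.87 [268 223 309 275] [ 0.581 -0.034  0.055]
scene grip 0.84 [161 270 184 298] [ 0.571 -0.27   0.104]
scene grip 0.75 [151 203 169 228] [ 0.404 -0.24   0.115]
scene grip 0.57 [272 238 284 266] [ 0.614 -0.071  0.111]
scene press 0.73 [315 125 418 251] [0.571 0.171 0.125]
scene press 0.3
[... 727 characters left out ...]
[245 307 262 333] [ 0.39  -0.251  0.104]
side grip 0.82 [331 318 348 344] [ 0.557 -0.284  0.102]
side grip 0.49 [344 252 358 276] [ 0.602 -0.085  0.092]
side press 0.85 [286 162 362 246] [0.553 0.148 0.099]
side well 0.95 [283 162 362 243] [0.547 0.146 0.107]
side plate 0.76 [306 170 341 198] [0.547 0.111 0.187]
side plate 0.17 [281 158 361 247] [0.545 0.15  0.104]
side rim 0.97 [284 160 363 252] [0.55  0.147 0.093]
side rim 0.6 [356 130 381 195] [ 0.632 -0.036  0.333]
side glass 0.62 [387 235 412 268] [0.744 0.034 0.023]
side apple 0.67 [238 252 269 278] [ 0.373 -0.042  0.06 ]
side bottle 0.74 [359 130 380 193] [ 0.634 -0.035  0.335]
side bottle 0.43 [238 253 268 279] [ 0.373 -0.046  0.059]
```

View pics/scene.png

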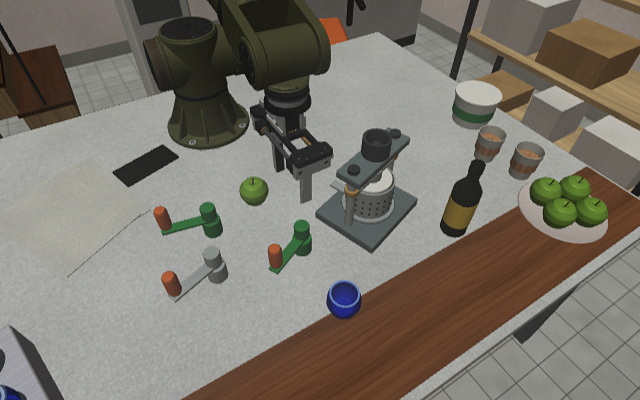

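```bash
python3 - <<'E'
import cv2
i=cv2.imread("pics/scene.png")
cv2.imwrite("pics/c1.png",cv2.resize(i[165:325,135:345],None,fx=3.6,fy=3.6,interpolation=cv2.INTER_CUBIC))
E
```

```text
(no output)
```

View pics/c1.png

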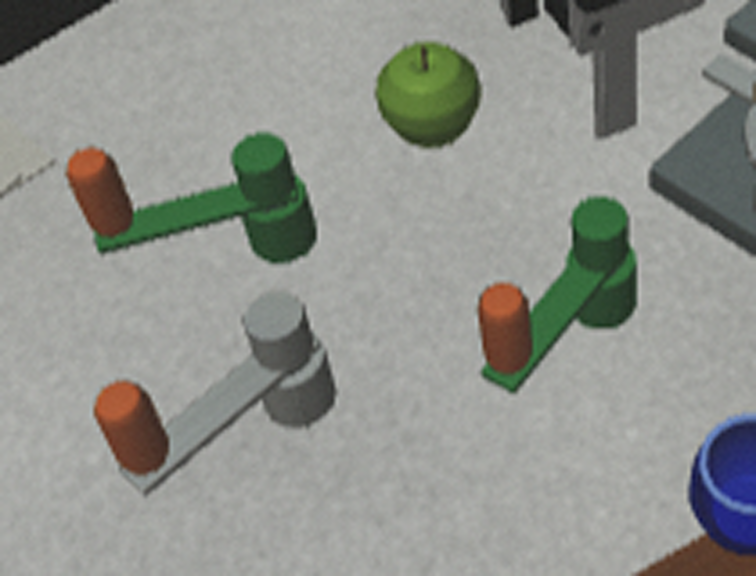

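View pics/side.png

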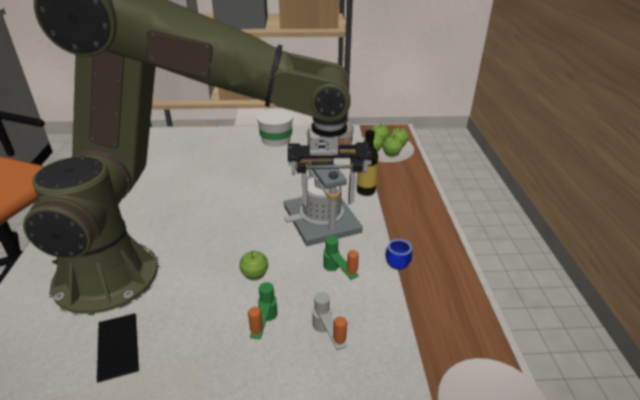

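The scene picture shows three cranks: green at (187,220), green at (290,247), and bare steel at (195,272), which in the side view is at (331,320). The steel one fits "loose steel crank", and the enlarged crop confirms it (grey boss at 212,257, orange grip at 171,284). The press well is at (376,143).

```bash
python3 - <<'E'
from h import *
from scipy.optimize import least_squares
def fit(P,r):
    f=least_squares(lambda c:np.hypot(P[:,0]-c[0],P[:,1]-c[1])-r,P[:,:2].mean(0),loss="soft_l1",f_scale=.001); return np.round(f.x,4),len(P),round(float(np.abs(f.fun).mean()),4)
for n in("scene","side"):
    W=np.load(n+".npy").reshape(-1,3)
    W=W[np.isfinite(W).all(1)]
    def box(a,b,c,d,e,f): return W[(W[:,0]>a)&(W[:,0]<b)&(W[:,1]>c)&(W[:,1]<d)&(W[:,2]>e)&(W[:,2]<f)]
    b=box(.45,.60,-.27,-.13,.0,.1)
    top=box(.47,.57,-.235,-.15,.083,.094); print(n,"bosstop",len(top),top.mean(0),top.min(0),top.max(0))
    s=box(.47,.57,-.24,-.15,.058,.082); print(" boss side",fit(s,.017))
    s=box(.47,.57,-.23,-.15,.008,.04); print(" hub side",fit(s,.0215))
    g=box(.5,.62,-.33,-.24,.113,.125); print(" griptop",len(g),g.mean(0))
    s=box(.5,.62,-.33,-.24,.065,.11); print(" grip side",fit(s,.014))
    w=box(.4,.75,.03,.3,.215,.235); w=w; print(" well side",fit(w,.031))
    t=box(.4,.75,.03,.3,.234,.245); print(" well rim",len(t),t.mean(0),t.min(0),t.max(0), fit(t,.0275))
    br=box(.4,.75,.03,.3,.190,.198); print(" bridge",len(br),cv2.minAreaRect((br[:,:2]*1000).astype(np.float32)))
    ft=box(.4,.75,.0,.35,.01,.03); print(" foot",len(ft),cv2.minAreaRect((ft[:,:2]*1000).astype(np.float32)))
E
```

```text
scene bosstop 198 [ 0.52925699 -0.18143145  0.08794023] [ 0.51118283 -0.19749866  0.08332374] [ 0.54535888 -0.16473879  0.0915503 ]
 boss side (array([ 0.5265, -0.181 ]), 125, 0.0005)
 hub side (array([ 0.5264, -0.1809]), 164, 0.0006)
 griptop 133 [ 0.560257   -0.27090543  0.11736363]
 grip side (array([ 0.5573, -0.2709]), 209, 0.0005)
 well side (array([0.5478, 0.2001]), 417, 0.0054)
 well rim 242 [0.54680516 0.20366563 0.23746663] [0.51494664 0.17357403 0.23410878] [0.57783993 0.23459356 0.24025282] (array([0.5475, 0.203 ]), 242, 0.0018)
 bridge 956 ((547.2055053710938, 203.07537841796875), (62.09927749633789, 196.041748046875), 18.83734893798828)
 foot 1781 ((590.2623901367188, 169.65798950195312), (283.9919738769531, 348.114501953125), 2.518024206161499)
side bosstop 162 [ 0.52941559 -0.18392717  0.08765412] [ 0.51291083 -0.19993846  0.08325204] [ 0.54538085 -0.16461668  0.09124575]
 boss side (array([ 0.5293, -0.1812]), 127, 0.0009)
 hub side (array([ 0.5297, -0.1814]), 120, 0.0008)
 griptop 103 [ 0.56001171 -0.27435603  0.11744535]
 grip side (array([ 0.56  , -0.2712]), 206, 0.0006)
 well side (array([0.5498, 0.2036]), 15, 0.0016)<stdin>:16: RuntimeWarning: Mean of empty slice.
  ret = um.true_divide(
Traceback (most recent call last):
ValueError: zero-size array to reduction operation minimum which has no identity
```

```bash
python3 - <<'E'
from h import *
p=cam("wrist"); print(p["tool_from_camera"].round(4),p["fx"],p["cx"],p["cy"]); print(telemetry.get_obs()["time_s"])
E
```

```text
[[ 1.000e-03 -9.653e-01 -2.613e-01  7.680e-02]
 [ 1.000e+00  1.000e-03  0.000e+00 -6.000e-04]
 [ 2.000e-04 -2.613e-01  9.653e-01 -1.625e-01]
 [ 0.000e+00  0.000e+00  0.000e+00  1.000e+00]] 301.63308279509323 318.15680275255244 200.47140384443273
1.15
```

Call:
step_arm:
  plan:
    - {"dz": -0.3}
    - {"dz": -0.3}
    - {"dz": -0.3}
    - {"dz": -0.3}
    - {"dx": 0.3}
    - {"dx": 0.3}
    - {"dx": 0.3}
    - {"dx": 0.3}
    - {"dx": 0.2}
    - {}

```text
$.plan[0]: bad value
```

Call:
step_arm:
  plan:
    - {"dx": 0,"dy": 0,"dz": -0.3,"rx": 0,"ry": 0,"rz": 0,"claw": 0}
    - {"dx": 0,"dy": 0,"dz": -0.3,"rx": 0,"ry": 0,"rz": 0,"claw": 0}
    - {"dx": 0,"dy": 0,"dz": -0.3,"rx": 0,"ry": 0,"rz": 0,"claw": 0}
    - {"dx": 0.2,"dy": 0,"dz": -0.3,"rx": 0,"ry": 0,"rz": 0,"claw": 0}
    - {"dx": 0.3,"dy": 0,"dz": 0,"rx": 0,"ry": 0,"rz": 0,"claw": 0}
    - {"dx": 0.3,"dy": 0,"dz": 0,"rx": 0,"ry": 0,"rz": 0,"claw": 0}
    - {"dx": 0.3,"dy": 0,"dz": 0,"rx": 0,"ry": 0,"rz": 0,"claw": 0}
    - {"dx": 0.3,"dy": 0,"dz": 0,"rx": 0,"ry": 0,"rz": 0,"claw": 0}
    - {"dx": 0,"dy": 0,"dz": 0,"rx": 0,"ry": 0,"rz": 0,"claw": 0}
    - {"dx": 0,"dy": 0,"dz": 0,"rx": 0,"ry": 0,"rz": 0,"claw": 0}

```text
time_s: 2.15
ee_pos: [0.5499, 0.1401, 0.3423]
eef_rot: [-3.141, 0.0, 1.572]
force: [-0.3, 0.3, 0.5]
grip_width: 0.0941
grip_force: 0.0
```

```bash
cat > wl.py <<'E'
from h import *
import sys
from scipy.optimize import least_squares
p=cam("wrist"); W=pts(p).reshape(-1,3); np.save("w.npy",W); o=p["obs"]; print(o["time_s"],o["ee_pos"],o["eef_rot"],o["force"])
near=np.hypot(W[:,0]-.547,W[:,1]-.203)<.04
for a,b in((.23,.245),(.212,.23),(.19,.205)):
    P=W[near&(W[:,2]>a)&(W[:,2]<b)]; print(a,len(P), cv2.minAreaRect((P[:,:2]*1000).astype(np.float32)) if len(P)>5 else 0, P.mean(0) if len(P) else 0)
P=W[near&(W[:,2]>.234)&(W[:,2]<.244)]
def f(c):
    r=np.hypot(P[:,0]-c[0],P[:,1]-c[1]); return np.maximum(0,r-.031)+np.maximum(0,.024-r)
# rim annulus: outer/inner via fitEllipse of convex hull
h=cv2.convexHull((P[:,:2]*1000).astype(np.float32)); print("hull",cv2.minEnclosingCircle(h),cv2.fitEllipse(h)); print("lsq",least_squares(f,[.547,.203]).x)
save(p,sys.argv[1])
E
python3 wl.py w1.png
```

```text
2.15 [0.54992259 0.14014197 0.34231954] [-3.14141150e+00  1.77859275e-04  1.57187728e+00] [-0.32924253  0.32898059  0.48888573]
0.23 1780 ((546.8551635742188, 205.72434997558594), (60.78101348876953, 60.90122604370117), 43.609169006347656) [0.54683899 0.20615476 0.23781234]
0.212 865 ((546.95947265625, 205.45401000976562), (47.5367546081543, 47.510501861572266), 9.73571491241455) [0.5465929  0.20404867 0.22146543]
0.19 1951 ((547.7417602539062, 203.32598876953125), (61.89762878417969, 79.46097564697266), 18.69209861755371) [0.54788945 0.20476721 0.19748291]
hull ((546.9973754882812, 205.51173400878906), 30.972719192504883) ((546.9421997070312, 205.5686492919922), (61.2503662109375, 61.49906921386719), 167.18368530273438)
lsq [0.54695522 0.20553252]
```

View pics/w1.png

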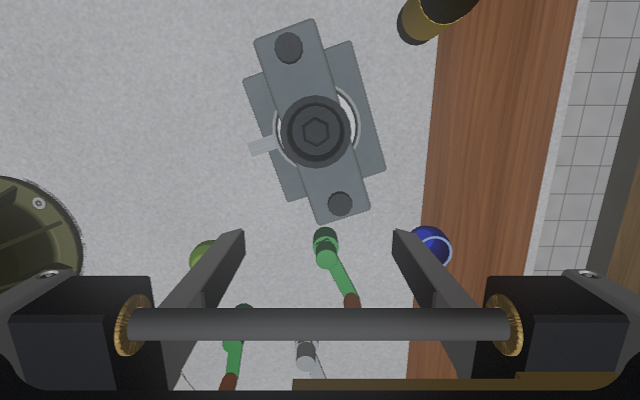

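The wrist picture shows the well at (316,131) with the hexagon visible on its floor. I'll fit its angle.

```bash
python3 - <<'E'
from h import *
W=np.load("w.npy")
P=W[(np.hypot(W[:,0]-.547,W[:,1]-.2045)<.017)&(W[:,2]>.212)&(W[:,2]<.226)][:,:2]
c=(P.max(0)+P.min(0))/2; print(len(P),P.mean(0),c)
from scipy.optimize import minimize
# support function: flats direction minimise extent
T=np.radians(np.arange(0,60,2)); c=P.mean(0)
for t in T[::1]:
    e=np.mean([np.ptp(P@[np.cos(t+k*np.pi/3),np.sin(t+k*np.pi/3)]) for k in range(3)]); 
    q=P-c; print(round(np.degrees(t)),round(e*1000,2),end="; ")
a=np.arctan2(q[:,1],q[:,0]); r=np.hypot(q[:,0],q[:,1]); s=r>.008
print("corner phase",np.degrees(np.angle(np.sum(r[s]**4*np.exp(6j*a[s]))))/6)
p=cam("wrist");save(p,"w2.png",(276,91,356,171),7)
E
```

```text
594 [0.54702495 0.2057743 ] [0.54721825 0.20543616]
0 24.35; 2 24.1; 4 23.87; 6 23.98; 8 24.27; 10 24.61; 12 24.93; 14 25.21; 16 25.5; 18 25.76; 20 25.98; 22 26.18; 24 26.34; 26 26.47; 28 26.56; 30 26.63; 32 26.68; 34 26.7; 36 26.69; 38 26.65; 40 26.59; 42 26.49; 44 26.36; 46 26.2; 48 26.0; 50 25.78; 52 25.52; 54 25.26; 56 24.96; 58 24.66; corner phase -25.604251873056864
```

View pics/w2.png

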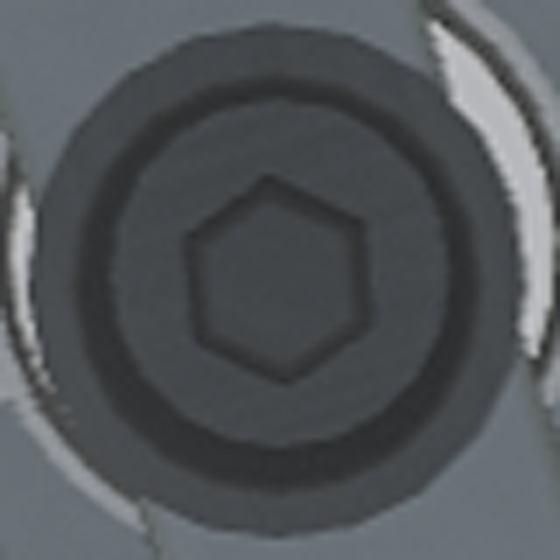

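Call:
step_arm:
  plan:
    - {"dx": -0.3,"dy": 0,"dz": 0,"rx": 0,"ry": 0,"rz": 0,"claw": 0}
    - {"dx": -0.43,"dy": 0,"dz": 0,"rx": 0,"ry": 0,"rz": 0,"claw": 0}
    - {"dx": -0.43,"dy": 0,"dz": 0,"rx": 0,"ry": 0,"rz": 0,"claw": 0}
    - {"dx": -0.43,"dy": -0.05,"dz": 0.1,"rx": 0,"ry": 0,"rz": 0,"claw": 0}
    - {"dx": -0.43,"dy": -0.05,"dz": 0.2,"rx": 0,"ry": 0,"rz": 0,"claw": 0}
    - {"dx": -0.43,"dy": -0.05,"dz": 0.2,"rx": 0,"ry": 0,"rz": 0,"claw": 0}
    - {"dx": -0.43,"dy": -0.05,"dz": 0.2,"rx": 0,"ry": 0,"rz": 0,"claw": 0}
    - {"dx": -0.43,"dy": 0,"dz": 0.2,"rx": 0,"ry": 0,"rz": 0,"claw": 0}
    - {"dx": -0.43,"dy": 0,"dz": 0,"rx": 0,"ry": 0,"rz": 0,"claw": 0}
    - {"dx": -0.11,"dy": 0,"dz": 0,"rx": 0,"ry": 0,"rz": 0,"claw": 0}

```text
time_s: 3.25
ee_pos: [0.5287, -0.2494, 0.2517]
eef_rot: [-3.14, 0.0, 1.566]
force: [-0.0, 0.8, -1.0]
grip_width: 0.094
grip_force: 0.0
```

Call:
step_arm:
  plan:
    - {"dx": 0,"dy": 0,"dz": 0,"rx": 0,"ry": 0,"rz": 0,"claw": 0}
    - {"dx": 0,"dy": 0,"dz": 0,"rx": 0,"ry": 0,"rz": 0,"claw": 0}

```text
time_s: 3.45
ee_pos: [0.5299, -0.2445, 0.2527]
eef_rot: [3.141, -0.0, 1.571]
force: [0.3, 0.1, 0.4]
grip_width: 0.0938
grip_force: 0.0
```

```bash
python3 - <<'E'
from h import *
p=cam("wrist"); W=pts(p).reshape(-1,3);W=W[np.isfinite(W).all(1)]; o=p["obs"]; print(o["time_s"],o["ee_pos"],o["eef_rot"])
for nm,c,a,b in(("boss",(.5285,-.182),.084,.092),("grip",(.559,-.2715),.114,.122)):
    P=W[(np.hypot(W[:,0]-c[0],W[:,1]-c[1])<.03)&(W[:,2]>a)&(W[:,2]<b)]
    print(nm,len(P),P.mean(0),cv2.minEnclosingCircle((P[:,:2]*1000).astype(np.float32)))
P=W[(np.hypot(W[:,0]-.54,W[:,1]+.22)<.13)&(W[:,2]>.05)&(W[:,2]<.0565)&(W[:,1]<-.19)&(W[:,1]>-.32)]
print("arm",cv2.minAreaRect((P[:,:2]*1000).astype(np.float32)))
save(p,"w3.png")
E
```

```text
3.45 [ 0.52991507 -0.24448705  0.25274841] [ 3.14124323e+00 -3.57738766e-05  1.57052150e+00]
boss 795 [ 0.52789955 -0.1797984   0.08818311] ((527.7745361328125, -180.1152801513672), 16.783180236816406)
grip 407 [ 0.55840977 -0.26865826  0.11756768] ((558.6438598632812, -268.7758483886719), 12.53174114227295)
arm ((545.4100952148438, -230.83798217773438), (24.012256622314453, 75.76644134521484), 18.882492065429688)
```

View pics/w3.png

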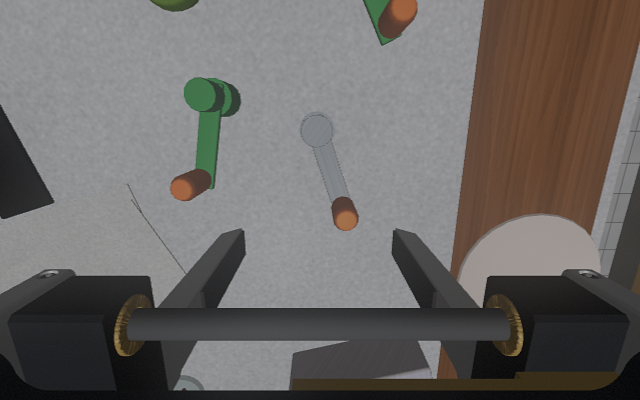

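Call:
step_arm:
  plan:
    - {"dx": 0.3,"dy": -0.02,"dz": 0,"rx": 0,"ry": 0,"rz": 0,"claw": 0}
    - {"dx": 0.335,"dy": 0,"dz": 0,"rx": 0,"ry": 0,"rz": 0,"claw": 0}
    - {"dx": 0,"dy": 0,"dz": 0.1,"rx": 0,"ry": 0,"rz": -0.07,"claw": 0}
    - {"dx": 0,"dy": 0,"dz": 0.2,"rx": 0,"ry": 0,"rz": -0.07,"claw": 0}
    - {"dx": 0,"dy": 0,"dz": 0.3,"rx": 0,"ry": 0,"rz": -0.071,"claw": 0}
    - {"dx": 0,"dy": 0,"dz": 0.3,"rx": 0,"ry": 0,"rz": 0,"claw": 0}
    - {"dx": 0,"dy": 0,"dz": 0,"rx": 0,"ry": 0,"rz": 0,"claw": 0}
    - {"dx": 0,"dy": 0,"dz": 0,"rx": 0,"ry": 0,"rz": 0,"claw": 0}

```text
time_s: 4.3
ee_pos: [0.5284, -0.1807, 0.1636]
eef_rot: [3.141, 0.0, 1.903]
force: [-0.3, 0.8, -0.1]
grip_width: 0.0938
grip_force: 0.0
```

Call:
step_arm:
  plan:
    - {"dx": 0,"dy": 0,"dz": 0.3,"rx": 0,"ry": 0,"rz": 0,"claw": 0}
    - {"dx": 0,"dy": 0,"dz": 0.3,"rx": 0,"ry": 0,"rz": 0,"claw": 0}
    - {"dx": 0,"dy": 0,"dz": 0.2,"rx": 0,"ry": 0,"rz": 0,"claw": 0}
    - {"dx": 0,"dy": 0,"dz": 0.1,"rx": 0,"ry": 0,"rz": 0,"claw": 0}
    - {"dx": 0,"dy": 0,"dz": 0,"rx": 0,"ry": 0,"rz": 0,"claw": 0.3}
    - {"dx": 0,"dy": 0,"dz": 0,"rx": 0,"ry": 0,"rz": 0,"claw": 0.5}
    - {"dx": 0,"dy": 0,"dz": 0,"rx": 0,"ry": 0,"rz": 0,"claw": 0.6}
    - {"dx": 0,"dy": 0,"dz": 0,"rx": 0,"ry": 0,"rz": 0,"claw": 0.7}
    - {"dx": 0,"dy": 0,"dz": 0,"rx": 0,"ry": 0,"rz": 0,"claw": 1}
    - {"dx": 0,"dy": 0,"dz": 0,"rx": 0,"ry": 0,"rz": 0,"claw": 1}
  grip_force: 40

```text
time_s: 5.3
ee_pos: [0.5281, -0.1815, 0.0727]
eef_rot: [3.141, 0.0, 1.902]
force: [0.7, -0.6, 0.0]
grip_width: 0.0492
grip_force: 0.0
```

Call:
step_arm:
  plan:
    - {"dx": 0,"dy": 0,"dz": 0,"rx": 0,"ry": 0,"rz": 0,"claw": 1}
    - {"dx": 0,"dy": 0,"dz": 0,"rx": 0,"ry": 0,"rz": 0,"claw": 1}

```text
time_s: 5.5
ee_pos: [0.528, -0.1815, 0.0725]
eef_rot: [3.142, 0.0, 1.902]
force: [0.4, -0.6, -2.8]
grip_width: 0.0335
grip_force: 31.3
```

Call:
step_arm:
  plan:
    - {"dx": 0,"dy": 0,"dz": -0.05,"rx": 0,"ry": 0,"rz": 0,"claw": 1}
    - {"dx": 0,"dy": 0,"dz": -0.2,"rx": 0,"ry": 0,"rz": 0,"claw": 1}
    - {"dx": 0,"dy": 0,"dz": -0.3,"rx": 0,"ry": 0,"rz": 0,"claw": 1}
    - {"dx": 0,"dy": 0,"dz": -0.3,"rx": 0,"ry": 0,"rz": 0,"claw": 1}
    - {"dx": 0,"dy": 0,"dz": -0.3,"rx": 0,"ry": 0,"rz": 0,"claw": 1}
    - {"dx": 0,"dy": 0,"dz": -0.3,"rx": 0,"ry": 0,"rz": 0,"claw": 1}
    - {"dx": 0,"dy": 0,"dz": -0.3,"rx": 0,"ry": 0,"rz": 0,"claw": 1}
    - {"dx": 0,"dy": 0,"dz": -0.3,"rx": 0,"ry": 0,"rz": 0,"claw": 1}
    - {"dx": 0,"dy": 0,"dz": -0.3,"rx": 0,"ry": 0,"rz": 0,"claw": 1}
    - {"dx": 0,"dy": 0,"dz": -0.3,"rx": 0,"ry": 0,"rz": 0,"claw": 1}

```text
time_s: 6.5
ee_pos: [0.5276, -0.1813, 0.3385]
eef_rot: [-3.141, -0.001, 1.902]
force: [-0.2, -0.1, -4.6]
grip_width: 0.0334
grip_force: 40.0
```

Call:
step_arm:
  plan:
    - {"dx": 0.15,"dy": 0.06,"dz": 0,"rx": 0,"ry": 0,"rz": 0,"claw": 1}
    - {"dx": 0.3,"dy": 0.12,"dz": 0,"rx": 0,"ry": 0,"rz": 0,"claw": 1}
    - {"dx": 0.4,"dy": 0.16,"dz": 0,"rx": 0,"ry": 0,"rz": 0,"claw": 1}
    - {"dx": 0.4,"dy": 0.16,"dz": 0,"rx": 0,"ry": 0,"rz": 0,"claw": 1}
    - {"dx": 0.4,"dy": 0.16,"dz": 0,"rx": 0,"ry": 0,"rz": 0,"claw": 1}
    - {"dx": 0.4,"dy": 0.16,"dz": 0,"rx": 0,"ry": 0,"rz": 0,"claw": 1}
    - {"dx": 0.4,"dy": 0.16,"dz": 0,"rx": 0,"ry": 0,"rz": 0,"claw": 1}
    - {"dx": 0.4,"dy": 0.16,"dz": 0,"rx": 0,"ry": 0,"rz": 0,"claw": 1}
    - {"dx": 0.4,"dy": 0.16,"dz": 0,"rx": 0,"ry": 0,"rz": 0,"claw": 1}
    - {"dx": 0.2,"dy": 0.08,"dz": 0,"rx": 0,"ry": 0,"rz": 0,"claw": 1}

```text
time_s: 7.5
ee_pos: [0.545, 0.1934, 0.3356]
eef_rot: [-3.139, -0.001, 1.905]
force: [0.7, -0.0, -3.9]
grip_width: 0.0334
grip_force: 40.0
```

Call:
step_arm:
  plan:
    - {"dx": 0.132,"dy": 0.057,"dz": 0,"rx": 0,"ry": 0,"rz": 0,"claw": 1}
    - {"dx": 0,"dy": 0,"dz": 0,"rx": 0,"ry": 0,"rz": 0.055,"claw": 1}
    - {"dx": 0,"dy": 0,"dz": 0,"rx": 0,"ry": 0,"rz": 0.055,"claw": 1}
    - {"dx": 0,"dy": 0,"dz": 0,"rx": 0,"ry": 0,"rz": 0.051,"claw": 1}
    - {"dx": 0,"dy": 0,"dz": 0,"rx": 0,"ry": 0,"rz": 0,"claw": 1}
    - {"dx": 0,"dy": 0,"dz": 0,"rx": 0,"ry": 0,"rz": 0,"claw": 1}

```text
time_s: 8.1
ee_pos: [0.5471, 0.2038, 0.3369]
eef_rot: [-3.141, 0.0, 1.651]
force: [-0.8, -0.9, -3.8]
grip_width: 0.0335
grip_force: 40.0
```

```bash
cat > ck.py <<'E'
from h import *
from scipy.optimize import least_squares
import sys
def fit(P,r):
    if len(P)<15: return len(P)
    f=least_squares(lambda c:np.hypot(P[:,0]-c[0],P[:,1]-c[1])-r,P[:,:2].mean(0),loss="soft_l1",f_scale=.001); return np.round(f.x,4),len(P),round(float(np.abs(f.fun).mean()),4)
o=telemetry.get_obs(); e=o["ee_pos"]; print(o["time_s"],e.round(4),o["eef_rot"].round(3),o["force"].round(1),o["moment"].round(2),o["grip_width"])
u=e[2]-.0725  # underside if no slip
for n in sys.argv[1:]:
    p=cam(n); W=pts(p).reshape(-1,3);W=W[np.isfinite(W).all(1)]
    q=lambda r,a,b,c=(.547,.204):W[(np.hypot(W[:,0]-c[0],W[:,1]-c[1])<r)&(W[:,2]>a)&(W[:,2]<b)]
    print(n,"hub",fit(q(.04,max(u+.003,.241),u+.044),.0215),"well",fit(q(.04,.21,.234),.031))
    g=(.547+.095*np.sin(o["eef_rot"][2]-np.pi/2),.2045-.095*np.cos(o["eef_rot"][2]-np.pi/2))
    P=q(.03,u+.064,u+.112,g); print(" grip",fit(P,.014), "ztop",np.percentile(q(.02,.1,u+.2,g)[:,2],95) , "u",u)
    save(p,"ck_%s_%d.png"%(n,o["time_s"]*100),(300,90,460,250) if n=="scene" else (260,110,400,250),4)
E
python3 ck.py scene side
```

```text
8.1 [0.5471 0.2038 0.3369] [-3.141  0.     1.651] [-0.8 -0.9 -3.8] [ 0.04 -0.01  0.01] 0.033499362582184326
scene hub (array([0.5454, 0.2046]), 347, 0.0008) well (array([0.547 , 0.2038]), 481, 0.0051)
 grip (array([0.5529, 0.1099]), 354, 0.0007) ztop 0.38192126866808396 u 0.2643709400674488
side hub (array([0.5493, 0.2037]), 106, 0.0011) well (array([0.5486, 0.2019]), 275, 0.0033)
 grip (array([0.5563, 0.1087]), 219, 0.0012) ztop 0.3816252523748932 u 0.2643709400674488
```

```bash
python3 - <<'E'
from h import *
from scipy.optimize import least_squares
for n in("scene","side"):
    p=cam(n); W=pts(p).reshape(-1,3);W=W[np.isfinite(W).all(1)]
    d=np.hypot(W[:,0]-.547,W[:,1]-.204)
    def fit(P,r):
        f=least_squares(lambda c:np.hypot(P[:,0]-c[0],P[:,1]-c[1])-r,P[:,:2].mean(0),loss="cauchy",f_scale=.001); return f.x.round(4),len(P),np.abs(f.fun).mean().round(4)
    print(n,"well outer",fit(W[(d>.027)&(d<.036)&(W[:,2]>.212)&(W[:,2]<.234)],.031),"hub",fit(W[(d<.035)&(W[:,2]>.27)&(W[:,2]<.305)],.0215))
E
```

```text
scene well outer (array([0.5456, 0.205 ]), 243, np.float64(0.0008)) hub (array([0.5456, 0.2048]), 300, np.float64(0.0007))
side well outer (array([0.5492, 0.2036]), 165, np.float64(0.0014)) hub (array([0.5495, 0.2039]), 91, np.float64(0.0011))
```

Call:
step_arm:
  plan:
    - {"dx": 0,"dy": 0,"dz": 0.12,"rx": 0,"ry": 0,"rz": 0,"claw": 1}
    - {"dx": 0,"dy": 0,"dz": 0.12,"rx": 0,"ry": 0,"rz": 0,"claw": 1}
    - {"dx": 0,"dy": 0,"dz": 0.1,"rx": 0,"ry": 0,"rz": 0,"claw": 1}
    - {"dx": 0,"dy": 0,"dz": 0.05,"rx": 0,"ry": 0,"rz": 0,"claw": 1}
    - {"dx": 0,"dy": 0,"dz": 0.03,"rx": 0,"ry": 0,"rz": 0,"claw": 1}
    - {"dx": 0,"dy": 0,"dz": 0.02,"rx": 0,"ry": 0,"rz": 0,"claw": 1}
    - {"dx": 0,"dy": 0,"dz": 0,"rx": 0,"ry": 0,"rz": 0,"claw": 1}

```text
time_s: 9.0
ee_pos: [0.5474, 0.204, 0.2935]
eef_rot: [3.141, 0.0, 1.649]
force: [0.0, -0.4, -4.6]
grip_width: 0.0334
grip_force: 40.0
```

Call:
step_arm:
  plan:
    - {"dx": 0,"dy": 0,"dz": 0.02,"rx": 0,"ry": 0,"rz": 0,"claw": 1}
    - {"dx": 0,"dy": 0,"dz": 0.02,"rx": 0,"ry": 0,"rz": 0,"claw": 1}

```text
time_s: 9.2
ee_pos: [0.5474, 0.204, 0.2896]
eef_rot: [3.141, -0.0, 1.649]
force: [-0.5, -0.6, -4.9]
grip_width: 0.0332
grip_force: 40.0
```

Call:
step_arm:
  plan:
    - {"dx": 0,"dy": 0,"dz": 0.02,"rx": 0,"ry": 0,"rz": 0,"claw": 1}
    - {"dx": 0,"dy": 0,"dz": 0.02,"rx": 0,"ry": 0,"rz": 0,"claw": 1}
    - {"dx": 0,"dy": 0,"dz": 0.01,"rx": 0,"ry": 0,"rz": 0,"claw": 1}

```text
time_s: 9.5
ee_pos: [0.5473, 0.2039, 0.2842]
eef_rot: [-3.141, 0.0, 1.649]
force: [0.1, -0.0, -4.6]
grip_width: 0.0333
grip_force: 40.0
```

Call:
step_arm:
  plan:
    - {"dx": 0,"dy": 0,"dz": 0.02,"rx": 0,"ry": 0,"rz": 0,"claw": 1}
    - {"dx": 0,"dy": 0,"dz": 0.02,"rx": 0,"ry": 0,"rz": 0,"claw": 1}
    - {"dx": 0,"dy": 0,"dz": 0.01,"rx": 0,"ry": 0,"rz": 0,"claw": 1}

```text
time_s: 9.8
ee_pos: [0.5473, 0.204, 0.2792]
eef_rot: [-3.141, 0.0, 1.649]
force: [0.5, 0.4, -4.3]
grip_width: 0.0334
grip_force: 40.0
```

Going down freely, u ≈ 0.207; 9 mm left.

Call:
step_arm:
  plan:
    - {"dx": 0,"dy": 0,"dz": 0.02,"rx": 0,"ry": 0,"rz": 0,"claw": 1}
    - {"dx": 0,"dy": 0,"dz": 0.02,"rx": 0,"ry": 0,"rz": 0,"claw": 1}
    - {"dx": 0,"dy": 0,"dz": 0.02,"rx": 0,"ry": 0,"rz": 0,"claw": 1}

```text
time_s: 10.1
ee_pos: [0.5473, 0.2039, 0.2732]
eef_rot: [-3.141, 0.0, 1.649]
force: [-0.2, -0.8, -4.6]
grip_width: 0.0334
grip_force: 40.0
```

Call:
step_arm:
  plan:
    - {"dx": 0,"dy": 0,"dz": 0.02,"rx": 0,"ry": 0,"rz": 0,"claw": 1}
    - {"dx": 0,"dy": 0,"dz": 0.01,"rx": 0,"ry": 0,"rz": 0,"claw": 1}

```text
time_s: 10.3
ee_pos: [0.5473, 0.204, 0.2704]
eef_rot: [3.142, -0.0, 1.649]
force: [-0.5, 0.7, 2.0]
grip_width: 0.0334
grip_force: 40.0
```

Call:
step_arm:
  plan:
    - {"dx": 0,"dy": 0,"dz": 0.005,"rx": 0,"ry": 0,"rz": 0.02,"claw": 1}
    - {"dx": 0,"dy": 0,"dz": 0,"rx": 0,"ry": 0,"rz": -0.02,"claw": 1}

```text
time_s: 10.5
ee_pos: [0.5474, 0.204, 0.2705]
eef_rot: [3.141, -0.0, 1.648]
force: [-0.8, -0.2, -1.1]
grip_width: 0.0335
grip_force: 40.0
```

Call:
step_arm:
  plan:
    - {"dx": 0,"dy": 0,"dz": 0,"rx": 0,"ry": 0,"rz": 0,"claw": 0.5}
    - {"dx": 0,"dy": 0,"dz": 0,"rx": 0,"ry": 0,"rz": 0,"claw": 0.4}
    - {"dx": 0,"dy": 0,"dz": 0,"rx": 0,"ry": 0,"rz": 0,"claw": 0.2}
    - {"dx": 0,"dy": 0,"dz": 0,"rx": 0,"ry": 0,"rz": 0,"claw": 0}
    - {"dx": 0,"dy": 0,"dz": 0,"rx": 0,"ry": 0,"rz": 0,"claw": 0}
    - {"dx": 0,"dy": 0,"dz": -0.2,"rx": 0,"ry": 0,"rz": 0,"claw": 0}
    - {"dx": 0,"dy": 0,"dz": -0.3,"rx": 0,"ry": 0,"rz": 0,"claw": 0}
    - {"dx": 0,"dy": 0,"dz": -0.3,"rx": 0,"ry": 0,"rz": 0,"claw": 0}
    - {"dx": 0,"dy": 0,"dz": 0,"rx": 0,"ry": 0,"rz": 0,"claw": 0}

```text
time_s: 11.4
ee_pos: [0.5479, 0.2042, 0.3542]
eef_rot: [3.135, -0.001, 1.649]
force: [0.2, -0.3, 0.6]
grip_width: 0.0937
grip_force: 0.0
```

```bash
python3 - <<'E'
from h import *
from scipy.optimize import least_squares
o=telemetry.get_obs(); print(o["time_s"],o["ee_pos"],o["qpos"])
for n in("scene","side","wrist"):
    p=cam(n); W=pts(p).reshape(-1,3);W=W[np.isfinite(W).all(1)]
    d=np.hypot(W[:,0]-.547,W[:,1]-.204)
    dg=np.hypot(W[:,0]-.5545,W[:,1]-.109)
    def fit(P,r):
        if len(P)<15: return len(P)
        f=least_squares(lambda c:np.hypot(P[:,0]-c[0],P[:,1]-c[1])-r,P[:,:2].mean(0),loss="cauchy",f_scale=.001); return f.x.round(4),len(P),np.abs(f.fun).mean().round(4)
    t=W[(d<.015)&(W[:,2]>.2)&(W[:,2]<.31)]; g=W[(dg<.03)&(W[:,2]>.308)&(W[:,2]<.33)]
    print(n,"bosstop z",np.percentile(t[:,2],[50,90]) if len(t) else 0,"boss",fit(W[(d<.025)&(W[:,2]>.256)&(W[:,2]<.282)],.017),"grip",fit(W[(dg<.03)&(W[:,2]>.262)&(W[:,2]<.308)],.014),"griptop",len(g),g.mean(0) if len(g) else 0)
    # plate / basket
    P=W[(d<.06)&(W[:,2]>.1)&(W[:,2]<.15)]; print("   z hist",np.histogram(P[:,2],np.arange(.1,.15,.005))[0])
    save(p,"r_%s.png"%n,(300,90,460,250) if n=="scene" else None,3 if n=="scene" else 1)
E
```

```text
11.4 [0.54792821 0.20417673 0.35416943] [2.94050832e-01 3.18594561e-01 1.19723659e+00 2.40900481e-05
 1.61928559e+00 2.15590649e-01]
scene bosstop z [0.28504179 0.28693804] boss (array([0.5455, 0.2052]), 174, np.float64(0.0007)) grip (array([0.5534, 0.1102]), 267, np.float64(0.0007)) griptop 136 [0.55746744 0.10712044 0.31366458]
   z hist [ 54  54  56 125 313 118  22  49  21]
side bosstop z [0.28565041 0.28768756] boss (array([0.5489, 0.2041]), 69, np.float64(0.0012)) grip (array([0.5568, 0.1093]), 196, np.float64(0.0012)) griptop 72 [0.55584065 0.10247705 0.31380708]
   z hist [ 55  44  48  78 154  99  17  33  34]
wrist bosstop z [0.2861529 0.287011 ] boss (array([0.5473, 0.2051]), 267, np.float64(0.0002)) grip (array([0.555 , 0.1104]), 327, np.float64(0.0003)) griptop 418 [0.5550961  0.10939745 0.31573333]
   z hist [ 19  36  39 156 476 144   0   0   0]
```

View pics/r_scene.png

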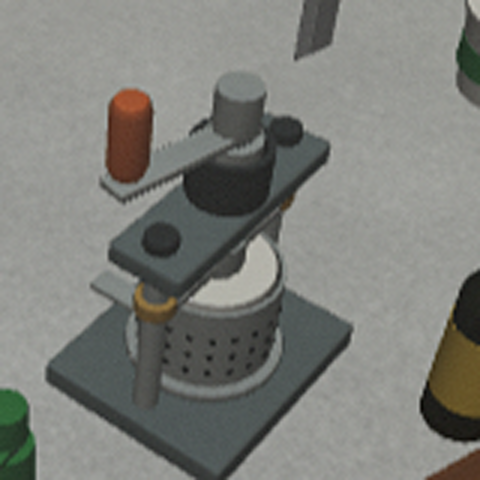

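Call:
step_arm:
  plan:
    - {"dx": 0,"dy": 0,"dz": 0,"rx": 0,"ry": 0,"rz": 0.05,"claw": 0}
    - {"dx": -0.2,"dy": 0.02,"dz": 0,"rx": 0,"ry": 0,"rz": 0,"claw": 0}
    - {"dx": -0.35,"dy": 0.03,"dz": 0,"rx": 0,"ry": 0,"rz": 0,"claw": 0}
    - {"dx": -0.3,"dy": 0.02,"dz": 0,"rx": 0,"ry": 0,"rz": 0,"claw": 0}
    - {"dx": -0.1,"dy": 0,"dz": 0,"rx": 0,"ry": 0,"rz": 0,"claw": 0}
    - {"dx": 0,"dy": 0,"dz": 0,"rx": 0,"ry": 0,"rz": 0,"claw": 0}
    - {"dx": 0,"dy": 0,"dz": 0,"rx": 0,"ry": 0,"rz": 0,"claw": 0}

```text
time_s: 12.25
ee_pos: [0.5542, 0.1097, 0.3495]
eef_rot: [-3.141, -0.0, 1.571]
force: [-0.9, 0.1, 0.1]
grip_width: 0.094
grip_force: 0.0
```

```bash
python3 -c "
import numpy as np
t=np.radians(-85.5+10*np.arange(37));x=.95*np.cos(t);y=.95*np.sin(t)
for i in range(36):print(i,'dx %.3f dy %.3f'%(y[i+1]-y[i],x[i+1]-x[i]))"
```

```text
0 dx 0.027 dy 0.163
1 dx 0.055 dy 0.156
2 dx 0.082 dy 0.144
3 dx 0.105 dy 0.128
4 dx 0.126 dy 0.108
5 dx 0.143 dy 0.084
6 dx 0.155 dy 0.058
7 dx 0.163 dy 0.030
8 dx 0.166 dy 0.001
9 dx 0.163 dy -0.027
10 dx 0.156 dy -0.055
11 dx 0.144 dy -0.082
12 dx 0.128 dy -0.105
13 dx 0.108 dy -0.126
14 dx 0.084 dy -0.143
15 dx 0.058 dy -0.155
16 dx 0.030 dy -0.163
17 dx 0.001 dy -0.166
18 dx -0.027 dy -0.163
19 dx -0.055 dy -0.156
20 dx -0.082 dy -0.144
21 dx -0.105 dy -0.128
22 dx -0.126 dy -0.108
23 dx -0.143 dy -0.084
24 dx -0.155 dy -0.058
25 dx -0.163 dy -0.030
26 dx -0.166 dy -0.001
27 dx -0.163 dy 0.027
28 dx -0.156 dy 0.055
29 dx -0.144 dy 0.082
30 dx -0.128 dy 0.105
31 dx -0.108 dy 0.126
32 dx -0.084 dy 0.143
33 dx -0.058 dy 0.155
34 dx -0.030 dy 0.163
35 dx -0.001 dy 0.166
```

Call:
step_arm:
  plan:
    - {"dx": 0,"dy": 0.008,"dz": 0.2,"rx": 0,"ry": 0,"rz": 0,"claw": 0}
    - {"dx": 0,"dy": 0,"dz": 0.3,"rx": 0,"ry": 0,"rz": 0,"claw": 0.2}
    - {"dx": 0,"dy": 0,"dz": 0.15,"rx": 0,"ry": 0,"rz": 0,"claw": 0.4}
    - {"dx": 0,"dy": 0,"dz": 0,"rx": 0,"ry": 0,"rz": 0,"claw": 0.6}
    - {"dx": 0,"dy": 0,"dz": 0,"rx": 0,"ry": 0,"rz": 0,"claw": 1}
    - {"dx": 0,"dy": 0,"dz": 0,"rx": 0,"ry": 0,"rz": 0,"claw": 1}
    - {"dx": 0,"dy": 0,"dz": 0,"rx": 0,"ry": 0,"rz": 0,"claw": 1}
    - {"dx": 0,"dy": 0,"dz": 0,"rx": 0,"ry": 0,"rz": 0,"claw": 1}
  grip_force: 15

```text
time_s: 13.05
ee_pos: [0.5553, 0.1091, 0.2856]
eef_rot: [3.141, -0.0, 1.571]
force: [0.6, 0.1, 0.3]
grip_width: 0.0415
grip_force: 0.0
```

Call:
step_arm:
  plan:
    - {"dx": 0.027,"dy": 0.163,"dz": 0,"rx": 0,"ry": 0,"rz": 0,"claw": 1}
    - {"dx": 0.055,"dy": 0.156,"dz": 0,"rx": 0,"ry": 0,"rz": 0,"claw": 1}
    - {"dx": 0.082,"dy": 0.144,"dz": 0,"rx": 0,"ry": 0,"rz": 0,"claw": 1}

```text
time_s: 13.35
ee_pos: [0.6016, 0.1253, 0.2855]
eef_rot: [-3.141, -0.0, 1.57]
force: [-6.1, 1.2, 1.6]
grip_width: 0.028
grip_force: 15.0
```

Call:
step_arm:
  plan:
    - {"dx": 0.105,"dy": 0.128,"dz": 0,"rx": 0,"ry": 0,"rz": 0,"claw": 1}
    - {"dx": 0.126,"dy": 0.108,"dz": 0,"rx": 0,"ry": 0,"rz": 0,"claw": 1}
    - {"dx": 0.143,"dy": 0.084,"dz": 0,"rx": 0,"ry": 0,"rz": 0,"claw": 1}

```text
time_s: 13.65
ee_pos: [0.6336, 0.1628, 0.2854]
eef_rot: [-3.141, 0.001, 1.57]
force: [-6.6, -1.4, 2.6]
grip_width: 0.0275
grip_force: 15.0
```

Call:
step_arm:
  plan:
    - {"dx": 0.155,"dy": 0.058,"dz": 0,"rx": 0,"ry": 0,"rz": 0,"claw": 1}
    - {"dx": 0.163,"dy": 0.03,"dz": 0,"rx": 0,"ry": 0,"rz": 0,"claw": 1}
    - {"dx": 0.166,"dy": 0.001,"dz": 0,"rx": 0,"ry": 0,"rz": 0,"claw": 1}
    - {"dx": 0.163,"dy": -0.027,"dz": 0,"rx": 0,"ry": 0,"rz": 0,"claw": 1}
    - {"dx": 0.156,"dy": -0.055,"dz": 0,"rx": 0,"ry": 0,"rz": 0,"claw": 1}
    - {"dx": 0.144,"dy": -0.082,"dz": 0,"rx": 0,"ry": 0,"rz": 0,"claw": 1}
    - {"dx": 0.128,"dy": -0.105,"dz": 0,"rx": 0,"ry": 0,"rz": 0,"claw": 1}

```text
time_s: 14.35
ee_pos: [0.6154, 0.2716, 0.2855]
eef_rot: [3.139, -0.001, 1.571]
force: [2.1, -2.8, 2.8]
grip_width: 0.0279
grip_force: 15.0
```

Call:
step_arm:
  plan:
    - {"dx": 0.108,"dy": -0.126,"dz": 0,"rx": 0,"ry": 0,"rz": 0,"claw": 1}
    - {"dx": 0.084,"dy": -0.143,"dz": 0,"rx": 0,"ry": 0,"rz": 0,"claw": 1}
    - {"dx": 0.058,"dy": -0.155,"dz": 0,"rx": 0,"ry": 0,"rz": 0,"claw": 1}
    - {"dx": 0.03,"dy": -0.163,"dz": 0,"rx": 0,"ry": 0,"rz": 0,"claw": 1}
    - {"dx": 0.001,"dy": -0.166,"dz": 0,"rx": 0,"ry": 0,"rz": 0,"claw": 1}
    - {"dx": -0.027,"dy": -0.163,"dz": 0,"rx": 0,"ry": 0,"rz": 0,"claw": 1}
    - {"dx": -0.055,"dy": -0.156,"dz": 0,"rx": 0,"ry": 0,"rz": 0,"claw": 1}
    - {"dx": -0.082,"dy": -0.144,"dz": 0,"rx": 0,"ry": 0,"rz": 0,"claw": 1}

```text
time_s: 15.15
ee_pos: [0.4928, 0.283, 0.2854]
eef_rot: [3.14, -0.002, 1.572]
force: [4.8, 0.4, 1.9]
grip_width: 0.0277
grip_force: 15.0
```

Call:
step_arm:
  plan:
    - {"dx": -0.105,"dy": -0.128,"dz": 0,"rx": 0,"ry": 0,"rz": 0,"claw": 1}
    - {"dx": -0.126,"dy": -0.108,"dz": 0,"rx": 0,"ry": 0,"rz": 0,"claw": 1}
    - {"dx": -0.143,"dy": -0.084,"dz": 0,"rx": 0,"ry": 0,"rz": 0,"claw": 1}
    - {"dx": -0.155,"dy": -0.058,"dz": 0,"rx": 0,"ry": 0,"rz": 0,"claw": 1}
    - {"dx": -0.163,"dy": -0.03,"dz": 0,"rx": 0,"ry": 0,"rz": 0,"claw": 1}
    - {"dx": -0.166,"dy": -0.001,"dz": 0,"rx": 0,"ry": 0,"rz": 0,"claw": 1}
    - {"dx": -0.163,"dy": 0.027,"dz": 0,"rx": 0,"ry": 0,"rz": 0,"claw": 1}
    - {"dx": -0.156,"dy": 0.055,"dz": 0,"rx": 0,"ry": 0,"rz": 0,"claw": 1}

```text
time_s: 15.95
ee_pos: [0.4604, 0.1641, 0.2853]
eef_rot: [-3.141, -0.001, 1.571]
force: [2.8, 5.8, 1.3]
grip_width: 0.028
grip_force: 15.0
```

Good; finish the first turn, then keep going to about 1⅓ turns.

Call:
step_arm:
  plan:
    - {"dx": -0.144,"dy": 0.082,"dz": 0,"rx": 0,"ry": 0,"rz": 0,"claw": 1}
    - {"dx": -0.128,"dy": 0.105,"dz": 0,"rx": 0,"ry": 0,"rz": 0,"claw": 1}
    - {"dx": -0.108,"dy": 0.126,"dz": 0,"rx": 0,"ry": 0,"rz": 0,"claw": 1}
    - {"dx": -0.084,"dy": 0.143,"dz": 0,"rx": 0,"ry": 0,"rz": 0,"claw": 1}
    - {"dx": -0.058,"dy": 0.155,"dz": 0,"rx": 0,"ry": 0,"rz": 0,"claw": 1}
    - {"dx": -0.03,"dy": 0.163,"dz": 0,"rx": 0,"ry": 0,"rz": 0,"claw": 1}
    - {"dx": -0.001,"dy": 0.166,"dz": 0,"rx": 0,"ry": 0,"rz": 0,"claw": 1}

```text
time_s: 16.65
ee_pos: [0.5554, 0.1083, 0.2849]
eef_rot: [-3.14, 0.0, 1.57]
force: [-3.2, 2.8, 3.2]
grip_width: 0.0277
grip_force: 15.0
```

Call:
step_arm:
  plan:
    - {"dx": 0.027,"dy": 0.163,"dz": 0,"rx": 0,"ry": 0,"rz": 0,"claw": 1}
    - {"dx": 0.055,"dy": 0.156,"dz": 0,"rx": 0,"ry": 0,"rz": 0,"claw": 1}
    - {"dx": 0.082,"dy": 0.144,"dz": 0,"rx": 0,"ry": 0,"rz": 0,"claw": 1}
    - {"dx": 0.105,"dy": 0.128,"dz": 0,"rx": 0,"ry": 0,"rz": 0,"claw": 1}
    - {"dx": 0.126,"dy": 0.108,"dz": 0,"rx": 0,"ry": 0,"rz": 0,"claw": 1}
    - {"dx": 0.143,"dy": 0.084,"dz": 0,"rx": 0,"ry": 0,"rz": 0,"claw": 1}

```text
time_s: 17.25
ee_pos: [0.6337, 0.1624, 0.2848]
eef_rot: [-3.14, 0.001, 1.57]
force: [-5.6, -2.1, 5.4]
grip_width: 0.0276
grip_force: 15.0
```

Call:
step_arm:
  plan:
    - {"dx": 0.155,"dy": 0.058,"dz": 0,"rx": 0,"ry": 0,"rz": 0,"claw": 1}
    - {"dx": 0.163,"dy": 0.03,"dz": 0,"rx": 0,"ry": 0,"rz": 0,"claw": 1}
    - {"dx": 0.166,"dy": 0.001,"dz": 0,"rx": 0,"ry": 0,"rz": 0,"claw": 1}
    - {"dx": 0.163,"dy": -0.027,"dz": 0,"rx": 0,"ry": 0,"rz": 0,"claw": 1}
    - {"dx": 0.156,"dy": -0.055,"dz": 0,"rx": 0,"ry": 0,"rz": 0,"claw": 1}
    - {"dx": 0,"dy": 0,"dz": 0,"rx": 0,"ry": 0,"rz": 0,"claw": 1}

```text
time_s: 17.85
ee_pos: [0.634, 0.2443, 0.285]
eef_rot: [3.141, -0.0, 1.572]
force: [2.1, 1.6, 4.6]
grip_width: 0.0277
grip_force: 15.0
```

```bash
cat > pl.py <<'E'
from h import *
import sys
for n in("scene","side"):
    p=cam(n); W=pts(p); d=np.hypot(W[...,0]-.5474,W[...,1]-.2045); I=p["img"].astype(int)
    white=(I.min(-1)>150)&(np.ptp(I,axis=-1)<40)
    for nm,m in(("plate r<.044 z.1-.16",(d<.044)&(W[...,2]>.105)&(W[...,2]<.165)),("rim .05-.056",(d>.050)&(d<.057)&(W[...,2]>.105)&(W[...,2]<.165))):
        print(n,nm,np.histogram(W[m][:,2],np.arange(.105,.166,.004))[0])
    b=W[(d<.015)&(W[...,2]>.25)&(W[...,2]<.31)]; print("boss top",np.percentile(b[:,2],90) if len(b) else 0)
    save(p,"p_%s_%s.png"%(n,sys.argv[1]),(310,100,430,260) if n=="scene" else (270,140,380,250),4)
print(telemetry.get_obs()["time_s"])
E
python3 pl.py a
```

```text
scene plate r<.044 z.1-.16 [  0   0   0   0   0   0   2   1 220  59  10   6   7   3   0]
scene rim .05-.056 [44 49 52 74 19  0  0  0  0  0  0  0  0  0  0]
boss top 0.2867572767061741
side plate r<.044 z.1-.16 [ 0  0  0  0  0  0  1  1 97 49  7  6  6  2  2]
side rim .05-.056 [42 25 38 53 13  0  1  3  2  0  0  0  0  0  0]
boss top 0.2876497245379775
17.95
```

View pics/p_scene_a.png

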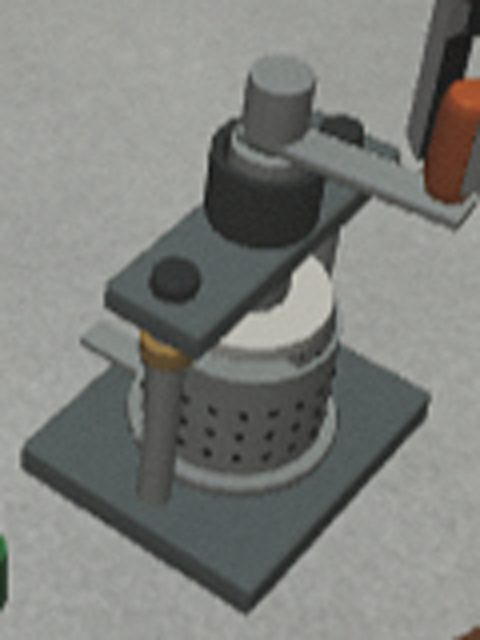

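Call:
step_arm:
  plan:
    - {"dx": 0.144,"dy": -0.082,"dz": 0,"rx": 0,"ry": 0,"rz": 0,"claw": 1}
    - {"dx": 0.128,"dy": -0.105,"dz": 0,"rx": 0,"ry": 0,"rz": 0,"claw": 1}
    - {"dx": 0.108,"dy": -0.126,"dz": 0,"rx": 0,"ry": 0,"rz": 0,"claw": 1}
    - {"dx": 0.084,"dy": -0.143,"dz": 0,"rx": 0,"ry": 0,"rz": 0,"claw": 1}
    - {"dx": 0.058,"dy": -0.155,"dz": 0,"rx": 0,"ry": 0,"rz": 0,"claw": 1}
    - {"dx": 0,"dy": 0,"dz": 0,"rx": 0,"ry": 0,"rz": 0,"claw": 1}
    - {"dx": 0,"dy": 0,"dz": 0,"rx": 0,"ry": 0,"rz": 0,"claw": 1}

```text
time_s: 18.65
ee_pos: [0.5733, 0.2957, 0.2854]
eef_rot: [3.141, -0.002, 1.572]
force: [1.3, 7.1, 6.4]
grip_width: 0.0276
grip_force: 15.0
```

Call:
step_arm:
  plan:
    - {"dx": 0,"dy": 0,"dz": 0,"rx": 0,"ry": 0,"rz": 0,"claw": 0.6}
    - {"dx": 0,"dy": 0,"dz": 0,"rx": 0,"ry": 0,"rz": 0,"claw": 0.4}
    - {"dx": 0,"dy": 0,"dz": 0,"rx": 0,"ry": 0,"rz": 0,"claw": 0.2}
    - {"dx": 0,"dy": 0,"dz": 0,"rx": 0,"ry": 0,"rz": 0,"claw": 0}
    - {"dx": 0,"dy": 0,"dz": 0,"rx": 0,"ry": 0,"rz": 0,"claw": 0}
    - {"dx": 0,"dy": 0,"dz": -0.2,"rx": 0,"ry": 0,"rz": 0,"claw": 0}
    - {"dx": 0,"dy": 0,"dz": -0.3,"rx": 0,"ry": 0,"rz": 0,"claw": 0}
    - {"dx": 0,"dy": 0,"dz": -0.3,"rx": 0,"ry": 0,"rz": 0,"claw": 0}
    - {"dx": 0,"dy": 0,"dz": 0,"rx": 0,"ry": 0,"rz": 0,"claw": 0}
    - {"dx": 0,"dy": 0,"dz": 0,"rx": 0,"ry": 0,"rz": 0,"claw": 0}

```text
time_s: 19.65
ee_pos: [0.5731, 0.2952, 0.3648]
eef_rot: [3.141, -0.0, 1.571]
force: [0.1, -0.0, -1.3]
grip_width: 0.094
grip_force: 0.0
```

```bash
python3 pl.py b; python3 - <<'E'
from h import *
p=cam("scene");W=pts(p); d=np.hypot(W[...,0]-.5474,W[...,1]-.2045)
m=(d<.044)&(W[...,2]>.132)&(W[...,2]<.155);print("plate top",np.median(W[m][:,2]))
for c in((.5474,.204),):
    b=W[(d<.014)&(W[...,2]>.28)&(W[...,2]<.295)];print("boss top",b.mean(0))
print(telemetry.get_obs()["force"])
E
```

```text
scene plate r<.044 z.1-.16 [  0   0   0   0   0   1   0   1  72 195  11   7   6   3   0]
scene rim .05-.056 [40 55 45 85 12  0  0  0  0  0  0  0  0  0  0]
boss top 0.2868203920302425
side plate r<.044 z.1-.16 [  0   0   0   0   0   0   0   0  25 118   4   9   4   3   1]
side rim .05-.056 [37 30 37 46 13  0  0  3  2  4  0  0  0  0  0]
boss top 0.28747692203023817
19.75
plate top 0.14172208843219714
boss top [0.54786921 0.20466373 0.28613616]
[ 0.11942141  0.17982517 -0.38238107]
```

View pics/p_scene_b.png

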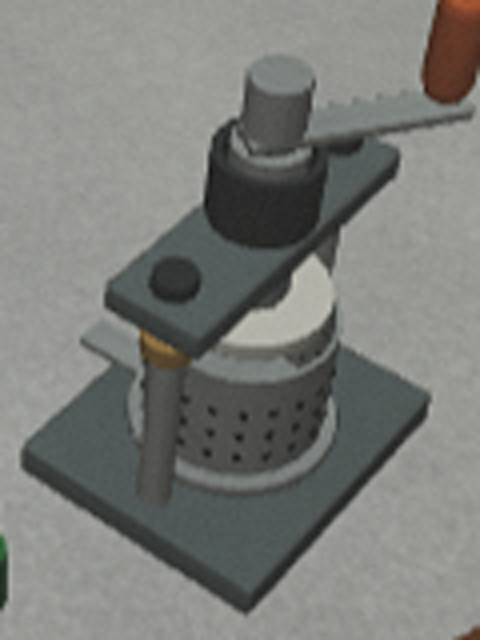

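The crank stands home (boss top 0.286 m), and the plate's underside is about 0.130 m, some 9–10 mm above the rim. The hand is clear.

```bash
python3 -c "
from station import hand_in
print(hand_in())"
```

```text
the job is handed in; nothing more can be done
None
```

The job is handed in: the crank stands fully home on the press, and the pressing plate is wound up to about 9–10 mm above the basket's rim (measured from the cameras), with the hand off it and about 20 s of the 72 s used.

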